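Clear the fit-up jig and hold the offcut into its corner

TASK

Get the square steel offcut held in the fit-up jig, ready for tacking: first take the paint marker that lies in its way out of the jig and stand it, either end up, in the metal cup, then slide the offcut up against both the end stop and the fence. Finish holding it there: with one steady diagonal push of the fingers, press it firmly down on the bed and against the fence at the same time, and keep pushing - do not let go at the end. Leave the cup standing upright and the tape measure, bolt and parts tin where they are.

Things in the scene. Friction and masses are not known exactly. Their poses are not given: they have to be found in the camera images.
- jig: Flat steel fit-up jig fixed to the bench on four 14 mm feet; origin on the bench under the centre of its bed, z up. +x points to the fence (roughly to the robot's right), +y along the fence to the end stop (roughly away from the robot). Bed: plate 140 mm (x) by 190 mm (y), top at z = 24 mm.
- bed: The jig's bed plate, same origin and axes as jig; top face at z = 24 mm. Bed, fence and stop are ground and oiled: friction about 0.2. A bench grinder 0.23 m high stands close by, to the right of the fence.
- fence: The jig's fence, same origin and axes as jig: a steel bar along y on the bed's right edge, its working face at x = 55 mm (facing -x), 15 mm thick, top at z = 54 mm (three screw heads 4 mm higher), y = -95 to 95 mm.
- stop: The jig's end stop, same origin and axes as jig: a low steel bar across the bed's far end, its working face at y = 80 mm (facing -y), 15 mm thick, x = -70 to 55 mm, top at z = 49 mm (screw heads 4 mm higher).
- tube: The offcut: straight grey-blue steel length of square section 30 x 30 mm, 160 mm long (along its y), 0.18 to 0.35 kg, loose; origin at the centre of its underside. Starts lying on the left side of the jig's bed, roughly parallel to the fence, clear of fence and stop. Fully home its origin is at x = 40, y = 0, z = 24 mm in the jig's frame.
- marker: Paint marker, white barrel and dark cap, 14 x 131 x 14 mm, long axis = y, origin at the middle of its underside (7 mm from its centre line), 20 g. Starts lying on the bed between offcut and fence, roughly parallel to the fence.
- cup: Plain round metal cup without handle, loose, upright, empty, 0.3 kg: 80 mm wide at the mouth, narrowing to 64 mm at the foot, 95 mm high, wall 4 mm. Origin at the centre of its underside.
- cup_rim (a point): Centre of the cup's mouth, on its axis at rim height (95 mm over the bench).
- tape_measure: Yellow tape measure, 43 x 86 x 66 mm, bystander; origin at the centre of its underside.
- bolt: Hexagon bolt standing on its head, 57 mm high, 21 mm wide, bystander; origin at its underside.
- parts_tin: Green lidded tin, 90 x 122 x 38 mm, bystander; origin at the centre of its underside.

How it is judged:
By the outcome, as a careful person would: the job done as asked, in the order asked, and still so for the second after the job is handed in, while the arm keeps its last pose, push and grip.
It also fails if it takes over 64 s, if anything falls off the work surface, if the arm or the gripper's body presses on something with over 40 N, if the wrist force passes 120 N, or if a joint passes its speed limit or range.

ROBOT

A 7-joint arm with a two-finger parallel gripper is mounted at the origin on a cart in front of the work surface, level with it; the furniture and walls round the work are solid. World frame = base frame: x ahead of the robot, y to its left, z up, the work surface at z = 0. Lengths are in m, angles in rad, forces in N, time in s.
With the tool pointing down it reaches from about 0.425 to 0.95 m from the base axis. Payload 4.7 kg.
Tool frame: the origin (TCP) lies on the centre line of the jaws, within the pads' length; the fingertips stand 8 mm ahead of it and the grasp point (between the pads) lies 11 mm behind it (manip.tip_extent is the distance from the TCP to the fingertips, in m); z points along the fingers, y is the line along which they close (so a half turn about z gives the same grasp; the last joint's range is limited). The gripper opens to 85 mm and grips with 20 to 120 N. Pads are 22 mm wide; open, the fingers measure 114 mm over their backs; the gripper's body (76 mm by 85 mm) begins 54 mm behind the grasp point. The pads swing forward as they close: fully open they stand 13 mm farther back than shut.
Start: joints at [-1.156, 0.469, -0.049, 1.532, 0.024, 1.141, -0.082], TCP at [0.29, 0.61, 0.239] pointing down, gripper open.
Joint ranges: [-2.59, 2.59], [-0.33, 1.99], [-1.39, 1.29], [0.1, 2.45], [-1.04, 4.18], [0.21, 1.99], [-2.66, 2.66]. Speed limits (rad/s): [2.57, 2.57, 3.14, 3.14, 3.14, 3.14, 3.14].

INTERFACE

Orientations are given as a rotation vector (axis times angle).
In Python, from bench import manip gives the robot as it stands. The module is installed in compiled form; this text tells all that it offers.
- The arm moves only by the tool drive_tool, never from a script. Its argument "increments" is a list of rows, each an object with "gripper": the opening, from 0 (shut) to 1 (fully open); "offset": the shift along the tool's x, y, z in m, a list of three; "turn": the turn about the tool's z in rad. A call has 1 to 8 rows; each row shifts and turns the commanded pose from where the row before left it, along the tool's axes as they then stand; what a row does not reach is not made up. A row lasts 1/8 s, in which the tool goes at most 62.5 mm and 10.7 degrees, less where a joint would pass 70% of its speed; a pose out of reach is approached as far as the arm can. A call with a gripper value outside its range is refused whole. The fingers move at their own pace and stop on an object; "force" is the grip in N (left out, the last holds). Time passes only in rows, so rows that do not move let the fingers close. It gives the time, the measured TCP pose, the force, the opening and the grip force at its end, in the units of the state.
- manip.get_state(): the state, without advancing time (a new reading comes with each control period).
- manip.capture(name): name is "side" or "top"; returns a dict with "frame" (384x512x3 uint8, red, green, blue), "intrinsics" (3x3 intrinsics, pixels), "origin" and "rotation" of the camera in the world. Camera axes: x right, y down, z forward; pixel columns grow to the right and rows downward; lengths in m; the calibration is good to about 2 mm. A picture is of the moment at which its call begins. There is no depth.
- manip.finish_job(): hands the job in; it is judged then, once.
Trained networks look in the newest picture that a camera, given by its name, has taken for a name from the list of things; names that differ only in an ending like _2 or _b are one class to them, and where a whole thing is asked for, a point or a joint stands for the part that bears it (a point fixed in the world has none). Each returns a list of dicts, best first, with "score" (0 to 1); they miss things now and then, are a little off and sometimes report something else, mostly with a low value. They report only what shows in the picture. A call takes as long as a camera call.
- manip.regions_of(camera, label): "pixels" (384x512 bool, what is visible of it) and "centre" ([column, row] in pixels, amid what is visible of it).
- manip.place_of(camera, label): "centre" ([column, row] in pixels: a listed point, or the origin of a listed thing).
The state is a dict: "t": time; "qpos": joint angles; "qd": joint speeds; "effort": joint torques, N m; "ee_pos": TCP position; "ee_rot": TCP orientation; "contact_force": force on the tool from outside, world axes, zero at the start; "ft_torque": the same for the moment, N m; "width": opening from 0.0 (shut) to 1.0 (fully open); "gripper_force": force on a finger pad.
Only numpy, scipy, OpenCV 4.12 (cv2) and the standard library are available. Lean on these libraries where they do the work, as an engineer would, in place of code of your own. Each camera call takes 0.05 s, during which the arm holds its last target. There are 200 camera calls.

## Working session

There is one attempt and no reset: what is moved stays moved. The work goes in short steps, Python scripts to look and compute and a tool call to move; the robot and the scene stay as the last step left them, time stands still between calls to the robot, and variables do not carry over. Pictures are saved under pics/ and viewed, at most 10 in all, crops included, and the job is handed in when it is done.

Besides the shell and the picture viewer there is one more tool, called after ">>>" in YAML: its name, and indented under it one key for each argument. drive_tool: Moves the arm, as the interface text tells. Its arguments: {"type":"object","properties":{"increments":{"type":"array","items":{"type":"object","properties":{"gripper":{"type":"number"},"offset":{"type":"array","items":{"type":"number"}},"turn":{"type":"number"}}}},"force":{"type":"number"}},"required":["increments"]}

```bash
mkdir -p pics; cat > h.py <<'E'
import numpy as np, cv2
from bench import manip
def ray(c,px):
    K=np.array(c['intrinsics']);d=np.array(c['rotation'])@np.linalg.solve(K,[px[0],px[1],1.]);return np.array(c['origin']),d
def at(c,px,z):
    o,d=ray(c,px);return o+d*(z-o[2])/d[2]
def proj(c,p):
    q=np.array(c['intrinsics'])@(np.array(c['rotation']).T@(np.array(p)-np.array(c['origin'])));return q[:2]/q[2]
def save(c,n,s=1): cv2.imwrite('pics/'+n,cv2.resize(c['frame'][:,:,::-1],None,fx=s,fy=s))
E
python3 - <<'E'
from h import *
np.set_printoptions(precision=4,suppress=True)
print(manip.get_state())
zs=dict(jig=0,tube=.024,marker=.024,cup=0,cup_rim=.095,tape_measure=0,bolt=0,parts_tin=0,fence=0,stop=0)
for cam in('top','side'):
    c=manip.capture(cam);save(c,cam+'0.png',1.5)
    print(cam,c['origin'],np.array(c['rotation']).tolist(),np.array(c['intrinsics']).tolist())
    for l,z in zs.items():
        for r in manip.place_of(cam,l)[:1]: print(l,round(r['score'],2),np.array(r['centre']),at(c,r['centre'],z))
    for l,z in dict(tube=.054,marker=.031,fence=.054,bed=.024).items():
        for r in manip.regions_of(cam,l)[:1]:
            m=r['pixels'].astype(np.uint8);b=cv2.minAreaRect(cv2.findNonZero(m))
            print(l,'reg',round(r['score'],2),b,[at(c,p,z)[:2] for p in cv2.boxPoints(b)])
E
```

```text
{'t': 0.0, 'qpos': array([-1.1559,  0.4695, -0.0486,  1.5337,  0.0241,  1.141 , -0.0823]), 'qd': array([ 0.001 ,  0.0014, -0.0004, -0.0002, -0.0001, -0.0004,  0.0004]), 'effort': array([  0.    , -51.0317,  -0.0461, -23.7708,   0.0107,   0.0075,
        -0.    ]), 'ee_pos': array([0.2895, 0.6091, 0.2382]), 'ee_rot': array([-0.6912, -3.0642,  0.0031]), 'contact_force': array([ 0.0562, -0.0894, -0.0757]), 'ft_torque': array([ 0.0104, -0.0568,  0.05  ]), 'gripper_force': 0.0, 'width': 1.003004106721059}
top [0.5452 0.1742 0.9439] [-2.1760245796787405, 2.1761195954832373, -0.12457629468429293] [[350.56387116831974, 0.0, 258.49434383479314], [0.0, 350.56387116831974, 192.90340355090953], [0.0, 0.0, 1.0]]Traceback (most recent call last):
  File "<stdin>", line 9, in <module>
  File "h.py", line 6, in at
    o,d=ray(c,px);return o+d*(z-o[2])/d[2]
                                      ~^^^
IndexError: invalid index to scalar variable.
```

View pics/top0.png

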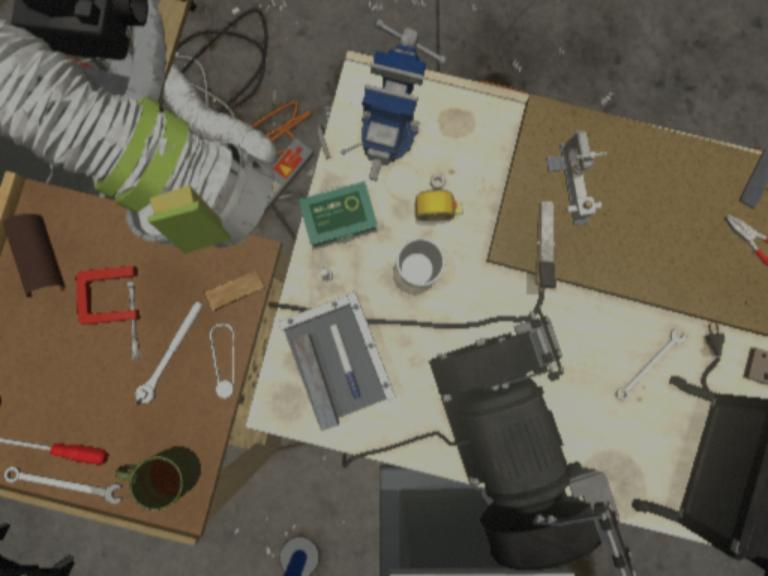

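```bash
sed -i "1i from scipy.spatial.transform import Rotation as R" h.py; sed -i "s/np.array(c\['rotation'\])/R.from_rotvec(c['rotation']).as_matrix()/g" h.py
python3 - <<'E'
from h import *
np.set_printoptions(precision=4,suppress=True)
zs=dict(jig=0,tube=.024,marker=.024,cup=0,cup_rim=.095,tape_measure=0,bolt=0,parts_tin=0,fence=0,stop=0)
for cam in('top','side'):
    c=manip.capture(cam);save(c,cam+'0.png',1.5)
    print(cam,c['origin'],R.from_rotvec(c['rotation']).as_matrix().tolist())
    print('tcp px',proj(c,[.29,.61,.239]),proj(c,[0,0,0]))
    for l,z in zs.items():
        for r in manip.place_of(cam,l)[:1]: print(l,round(r['score'],2),np.array(r['centre']),at(c,r['centre'],z))
    for l,z in dict(tube=.054,marker=.031,fence=.054,bed=.024).items():
        for r in manip.regions_of(cam,l)[:1]:
            m=r['pixels'].astype(np.uint8);b=cv2.minAreaRect(cv2.findNonZero(m))
            print(l,'reg',round(r['score'],2),b,[at(c,p,z)[:2] for p in cv2.boxPoints(b)])
E
```

```text
top [0.5452 0.1742 0.9439] [[-0.0007283772054198497, -0.9949242652760406, 0.10062393269782921], [-0.9999076012106352, -0.0006412750566436861, -0.013578578993945593], [0.013574185347184513, -0.10062452549568798, -0.9948318683882859]]
tcp px [ 25.4489 362.7984] [322.4431 444.9942]
jig 0.64 [223.8 235.9] [0.5252 0.254  0.    ]
tube 0.77 [209.5 251.6] [0.4854 0.2886 0.024 ]
marker 0.74 [228.9 240. ] [0.5151 0.2386 0.024 ]
cup 0.69 [225.  238.2] [0.5191 0.2507 0.    ]
cup_rim 0.85 [281.2 175.5] [0.6739 0.1069 0.095 ]
tape_measure 0.91 [289.8 138. ] [0.7927 0.0749 0.    ]
bolt 0.41 [224.1 185.5] [0.6608 0.2544 0.    ]
parts_tin 0.92 [227.6 146.6] [0.7681 0.2458 0.    ]
tube reg 0.92 ((210.06674194335938, 253.97727966308594), (63.28455352783203, 13.514937400817871), 71.20011138916016) [array([0.5507, 0.326 ]), array([0.5617, 0.294 ]), array([0.4132, 0.2413]), array([0.4027, 0.2729])]
marker reg 0.74 ((230.10000610351562, 240.3000030517578), (49.9639892578125, 6.324555397033691), 71.56504821777344) [array([0.573 , 0.2637]), array([0.5782, 0.2482]), array([0.4569, 0.2067]), array([0.4518, 0.2
[... 1258 characters left out ...]
 array([0.5757, 0.33  ]), array([0.6103, 0.3035])]
marker reg 0.71 ((296.3235778808594, 185.79409790039062), (28.376667022705078, 7.518603801727295), 75.96376037597656) [array([0.4519, 0.2049]), array([0.437 , 0.2182]), array([0.5601, 0.2594]), array([0.5723, 0.2473])]
fence reg 0.95 ((273.0764465332031, 188.0941162109375), (55.534202575683594, 11.388850212097168), 77.47119140625) [array([0.4663, 0.1443]), array([0.4449, 0.1639]), array([0.6698, 0.2469]), array([0.6844, 0.2305])]
bed reg 0.71 ((303.3755187988281, 195.76837158203125), (45.71552658081055, 58.033729553222656), 88.31531524658203) [array([0.4531, 0.1698]), array([0.4004, 0.2923]), array([0.6034, 0.3256]), array([0.6447, 0.2239])]
```

View pics/side0.png

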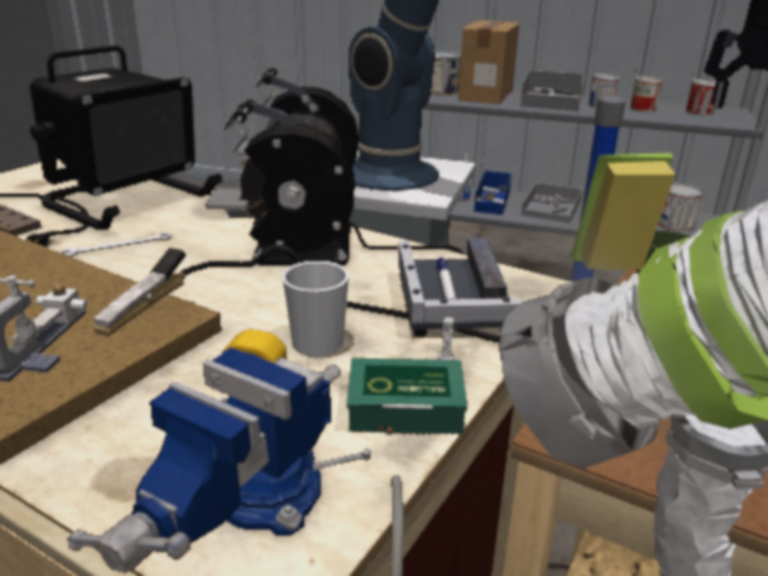

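```bash
cat >> h.py <<'E'
def go(target,yaw=None):
    "offset in present tool axes to target, and turn bringing tool x to yaw (mod pi)"
    s=manip.get_state();M=R.from_rotvec(s['ee_rot']).as_matrix()
    y0=np.arctan2(M[1,0],M[0,0]);o=M.T@(np.array(target)-s['ee_pos'])
    t=None if yaw is None else -((yaw-y0+np.pi/2)%np.pi-np.pi/2)
    print('pos',s['ee_pos'].round(4),'yaw',y0.round(3),'z',M[:,2].round(3),'offset',o.round(4),'turn',t,'w',round(s['width'],3),'F',s['contact_force'].round(1),'g',round(s['gripper_force'],1),'t',s['t'])
E
python3 -c "
from h import *
print(manip.tip_extent)
go([.459,.2155,.2],.34)"
```

```text
0.008
pos [0.2898 0.6096 0.2393] yaw 2.698 z [-0.  0. -1.] offset [-0.3221 -0.2833  0.0393] turn -0.7837985315229847 w 1.0 F [0.3 1.2 0. ] g 0.0 t 1.6
```

>>> drive_tool:
  increments:
    - {"offset":[-0.04,-0.035,0],"gripper":0.4}
    - {"offset":[-0.04,-0.035,0],"gripper":0.4}
    - {"offset":[-0.04,-0.035,0],"gripper":0.4}
    - {"offset":[-0.04,-0.035,0],"gripper":0.4}
    - {"offset":[-0.04,-0.035,0],"gripper":0.4}
    - {"offset":[-0.04,-0.035,0],"gripper":0.4}
    - {"offset":[-0.04,-0.035,0],"gripper":0.4}
    - {"offset":[-0.042,-0.038,0],"gripper":0.4}

```text
invalid input at $.increments[0]: expected keys gripper, offset, turn
```

>>> drive_tool:
  increments:
    - {"offset":[0,0,0],"turn":-0.157,"gripper":0.4}
    - {"offset":[0,0,0],"turn":-0.157,"gripper":0.4}
    - {"offset":[0,0,0],"turn":-0.157,"gripper":0.4}
    - {"offset":[0,0,0],"turn":-0.157,"gripper":0.4}
    - {"offset":[0,0,0],"turn":-0.157,"gripper":0.4}
    - {"offset":[0,0,0.04],"turn":0,"gripper":0.4}
    - {"offset":[0,0,0.04],"turn":0,"gripper":0.4}

```text
t: 2.48
ee_pos: [0.2902, 0.6099, 0.1591]
ee_rot: [-0.533, 3.095, 0.003]
contact_force: [0.4, 0.3, -0.4]
width: 0.4
gripper_force: 0.0
```

```bash
python3 - <<'E'
from h import *
go([.459,.2155,.05],.34)
c=manip.capture('top');save(c,'t1.png')
s=manip.get_state();u=proj(c,s['ee_pos']);print(u)
cv2.imwrite('pics/t1.png',cv2.resize(c['frame'][170:310,150:330,::-1],None,fx=4,fy=4))
for l,z in dict(tube=.054,marker=.031,fence=.054).items():
        for r in manip.regions_of('top',l)[:1]:
            b=cv2.minAreaRect(cv2.findNonZero(r['pixels'].astype(np.uint8)))
            print(l,'reg',round(r['score'],2),[at(c,p,z)[:2].round(4) for p in cv2.boxPoints(b)])
E
```

```text
pos [0.2902 0.6099 0.1591] yaw -2.801 z [ 0.001  0.002 -1.   ] offset [-0.0271 -0.4283  0.1085] turn 0.0008448800245339783 w 0.4 F [ 0.4  0.3 -0.4] g 0.0 t 2.475
[ 53.17799917 348.07558919]
tube reg 0.91 [array([0.554 , 0.3265]), array([0.5655, 0.2919]), array([0.4124, 0.2387]), array([0.4013, 0.2728])]
marker reg 0.55 [array([0.5707, 0.2645]), array([0.5757, 0.2509]), array([0.4596, 0.2068]), array([0.4547, 0.2203])]
fence reg 0.93 [array([0.6271, 0.2337]), array([0.6333, 0.2183]), array([0.4579, 0.1485]), array([0.452 , 0.1636])]
```

View pics/t1.png

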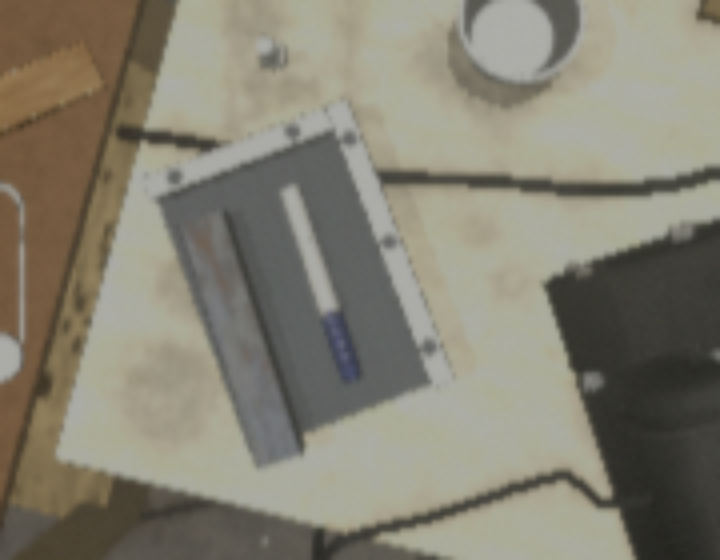

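>>> drive_tool:
  increments:
    - {"offset":[-0.004,-0.045,-0.03],"turn":0,"gripper":0.4}
    - {"offset":[-0.004,-0.054,-0.01],"turn":0,"gripper":0.4}
    - {"offset":[-0.004,-0.055,0],"turn":0,"gripper":0.4}
    - {"offset":[-0.004,-0.055,0],"turn":0,"gripper":0.4}
    - {"offset":[-0.004,-0.055,0],"turn":0,"gripper":0.4}
    - {"offset":[-0.004,-0.055,0],"turn":0,"gripper":0.4}
    - {"offset":[-0.004,-0.055,0],"turn":0,"gripper":0.4}
    - {"offset":[-0.004,-0.055,0],"turn":-0.02,"gripper":0.4}

```text
t: 3.68
ee_pos: [0.4655, 0.2155, 0.2023]
ee_rot: [-0.565, 3.085, 0.003]
contact_force: [1.2, 0.6, -0.6]
width: 0.397
gripper_force: 0.0
```

>>> drive_tool:
  increments:
    - {"offset":[0,0,0.05],"turn":0,"gripper":0.4}
    - {"offset":[0,0,0.05],"turn":0,"gripper":0.4}

```text
t: 3.92
ee_pos: [0.4666, 0.2166, 0.1015]
ee_rot: [-0.559, 3.083, 0.004]
contact_force: [0.0, 0.5, 0.8]
width: 0.399
gripper_force: 0.0
```

```bash
python3 - <<'E'
from h import *
go([.463,.2165,.036],.36)
c=manip.capture('side')
s=manip.get_state();u=proj(c,s['ee_pos']);print(u)
cv2.imwrite('pics/s1.png',cv2.resize(c['frame'][90:250,210:410,::-1],None,fx=4,fy=4,interpolation=cv2.INTER_CUBIC)[:600])
E
```

```text
pos [0.4666 0.2166 0.1015] yaw -2.783 z [ 0.007  0.004 -1.   ] offset [0.0039 0.001  0.0655] turn -0.001027618418818932 w 0.399 F [0.  0.5 0.8] g 0.0 t 3.925
[294.26865907 148.25079816]
```

View pics/s1.png

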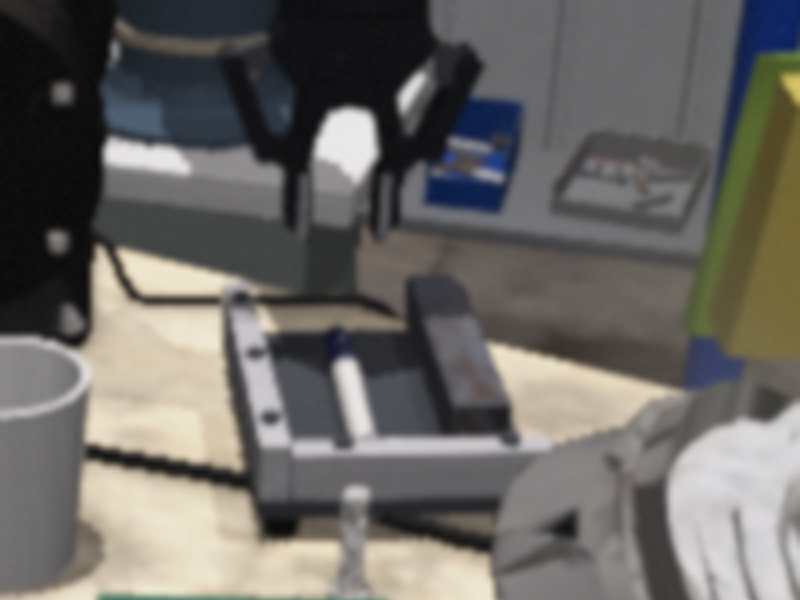

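>>> drive_tool:
  increments:
    - {"offset":[0.002,0,0.03],"turn":0,"gripper":0.4}
    - {"offset":[0.002,0,0.025],"turn":0,"gripper":0.4}
    - {"offset":[0,0,0.01],"turn":0,"gripper":0.4}
    - {"offset":[0,0,0],"turn":0,"gripper":0.05}
    - {"offset":[0,0,0],"turn":0,"gripper":0.05}
    - {"offset":[0,0,0],"turn":0,"gripper":0.05}
    - {"offset":[0,0,0],"turn":0,"gripper":0.05}
  force: 20

```text
t: 4.85
ee_pos: [0.4608, 0.2153, 0.0356]
ee_rot: [-0.564, 3.088, 0.001]
contact_force: [-0.4, -1.0, 6.3]
width: 0.154
gripper_force: 23.2
```

>>> drive_tool:
  increments:
    - {"offset":[0,0,-0.03],"turn":0,"gripper":0.05}
    - {"offset":[0,0,-0.05],"turn":0,"gripper":0.05}
    - {"offset":[0,0,-0.05],"turn":0,"gripper":0.05}
    - {"offset":[0,0,-0.05],"turn":0,"gripper":0.05}

```text
t: 5.35
ee_pos: [0.4594, 0.2145, 0.2162]
ee_rot: [-0.564, 3.09, 0.0]
contact_force: [0.9, 0.1, 0.2]
width: 0.148
gripper_force: 22.4
```

```bash
python3 - <<'E'
from h import *
c=manip.capture('side')
a=np.array([.67,.109]);print(a)
go([a[0],a[1],.22])
s=manip.get_state();u=proj(c,s['ee_pos']);print(u)
for l,z in dict(cup=0,cup_rim=.095).items():
  for r in manip.place_of('side',l)[:1]: print(l,round(r['score'],2),at(c,r['centre'],z))
cv2.imwrite('pics/s2.png',cv2.resize(c['frame'][40:240,200:400,::-1],None,fx=3,fy=3,interpolation=cv2.INTER_CUBIC))
E
```

```text
[0.67  0.109]
pos [0.4629 0.2164 0.223 ] yaw -2.781 z [ 0.011  0.006 -1.   ] offset [-0.1557 -0.1736  0.0046] turn None w 0.155 F [0.9 0.7 5.2] g 22.4 t 5.4
[298.61209834  89.08786778]
cup 0.75 [0.68163556 0.11051493 0.        ]
cup_rim 0.76 [0.66811863 0.11443498 0.095     ]
```

View pics/s2.png

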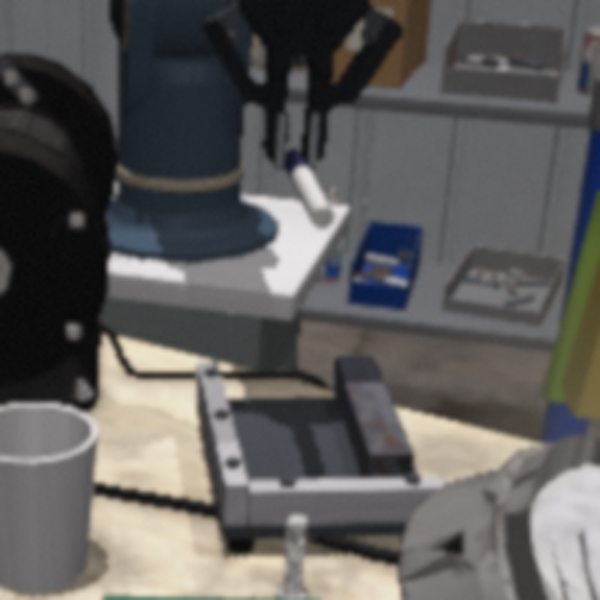

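```bash
python3 - <<'E'
from h import *
c=manip.capture('side')
p=manip.get_state()['ee_pos'];
for th in (0,15,30,45,60,90):
  t=np.radians(th);d=np.array([np.cos(.36)*np.cos(t),np.sin(.36)*np.cos(t),-np.sin(t)])
  print(th,proj(c,p-d*.01),proj(c,p+d*.121))
for cam in ('side','top'):
  c=manip.capture(cam)
  for r in manip.regions_of(cam,'marker')[:2]:
    print(cam,r['score'],cv2.boxPoints(cv2.minAreaRect(cv2.findNonZero(r['pixels'].astype(np.uint8)))).tolist())
  if cam=='top': print([(th,proj(c,p+np.array([np.cos(.36)*np.cos(th),np.sin(.36)*np.cos(th),-np.sin(th)])*.121)) for th in (0,.5,1)])
E
```

```text
0 [297.1657703   91.11607125] [307.68013237 110.66660273]
15 [297.26685064  89.90252521] [306.08655335 126.64244462]
30 [297.40948175  88.85592538] [303.9688802  139.32188321]
45 [297.58437341  88.04742475] [301.54472731 147.91648878]
60 [297.77996543  87.53337454] [299.02694399 152.14514979]
90 [298.17995892  87.5160667 ] [294.40589679 148.28763386]
side 0.65 [[291.4000244140625, 92.80001068115234], [299.4000244140625, 88.80001068115234], [312.0, 114.00000762939453], [304.0, 118.00000762939453]]
side 0.15 [[188.0, 175.0], [231.0, 175.0], [231.0, 238.0], [188.0, 238.0]]
top 0.8 [[210.5651397705078, 215.2365264892578], [217.6472930908203, 212.6869659423828], [231.6826934814453, 251.67420959472656], [224.6005401611328, 254.22377014160156]]
[(0, array([213.58041471, 214.82425171])), (0.5, array([218.80288521, 222.03594063])), (1, array([226.61135528, 238.69242156]))]
```

>>> drive_tool:
  increments:
    - {"offset":[-0.03,0,-0.01],"turn":0,"gripper":0.05}
    - {"offset":[-0.04,0,-0.01],"turn":0,"gripper":0.05}
    - {"offset":[-0.04,-0.02,0],"turn":0,"gripper":0.05}
    - {"offset":[-0.037,-0.04,0],"turn":0,"gripper":0.05}
    - {"offset":[0,-0.045,0],"turn":0,"gripper":0.05}
    - {"offset":[0,-0.045,0],"turn":0,"gripper":0.05}
    - {"offset":[0,-0.023,0],"turn":0,"gripper":0.05}
    - {"offset":[0,0,0.04],"turn":0,"gripper":0.05}

```text
t: 6.75
ee_pos: [0.6612, 0.1028, 0.1963]
ee_rot: [-0.557, 3.085, -0.001]
contact_force: [-0.5, 1.6, -0.4]
width: 0.154
gripper_force: 22.4
```

>>> drive_tool:
  increments:
    - {"offset":[0,0,0.04],"turn":0,"gripper":0.05}
    - {"offset":[0,0,0.02],"turn":0,"gripper":0.05}
    - {"offset":[0,0,0],"turn":0,"gripper":0.05}

```text
t: 7.12
ee_pos: [0.6573, 0.1055, 0.1326]
ee_rot: [0.565, -3.087, -0.001]
contact_force: [-0.3, -0.7, 0.0]
width: 0.152
gripper_force: 22.4
```

```bash
python3 - <<'E'
from h import *
go([.6606,.1068,.11],.36)
for cam in('top','side'):
  c=manip.capture(cam)
  for l,z in dict(cup=0,cup_rim=.095).items():
    for r in manip.place_of(cam,l)[:1]: print(cam,l,round(r['score'],2),at(c,r['centre'],z))
  for r in manip.regions_of(cam,'cup')[:1]:
    x,y,w,h=cv2.boundingRect(r['pixels'].astype(np.uint8));print(r['score'],x,y,w,h, at(c,[x+w/2,y],.095) if cam=='top' else [at(c,[x,y+12],.095),at(c,[x+w,y+12],.095)])
cv2.imwrite('pics/s3.png',cv2.resize(c['frame'][110:260,140:300,::-1],None,fx=4,fy=4,interpolation=cv2.INTER_CUBIC))
E
```

```text
pos [0.6573 0.1055 0.1326] yaw -2.779 z [-0.004 -0.    -1.   ] offset [-0.0036  0.0001  0.0226] turn 0.002300776018680395 w 0.152 F [-0.3 -0.7  0. ] g 22.4 t 7.125
top cup 0.56 [0.68036071 0.10246307 0.        ]
top cup_rim 0.43 [0.67318271 0.1091436  0.095     ]
0.38 264 167 17 24 [0.69496941 0.12814926 0.095     ]
side cup 0.68 [0.67286531 0.10452338 0.        ]
side cup_rim 0.9 [0.66774287 0.10809492 0.095     ]
0.78 188 174 45 64 [array([0.69907899, 0.07664154, 0.095     ]), array([0.67297415, 0.15148685, 0.095     ])]
```

View pics/s3.png

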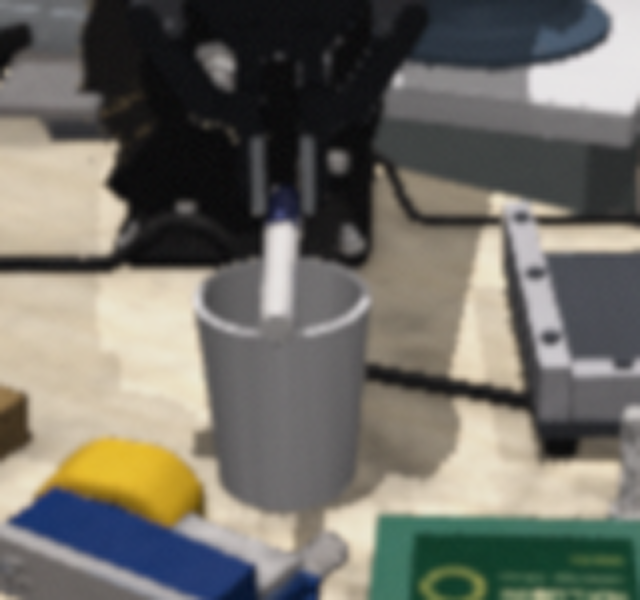

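>>> drive_tool:
  increments:
    - {"offset":[-0.004,0,0.015],"turn":0,"gripper":0.05}
    - {"offset":[0,0,0.015],"turn":0,"gripper":0.05}
    - {"offset":[0,0,0.01],"turn":0,"gripper":0.05}
    - {"offset":[0,0,0.01],"turn":0,"gripper":0.05}

```text
t: 8.02
ee_pos: [0.6625, 0.1064, 0.0839]
ee_rot: [-0.564, 3.09, 0.0]
contact_force: [-0.2, -0.0, 4.9]
width: 0.155
gripper_force: 24.2
```

```bash
python3 - <<'E'
from h import *
go([.662,.1048,.06],.36)
c=manip.capture('side')
for r in manip.place_of('side','cup_rim')[:1]: print(at(c,r['centre'],.095))
cv2.imwrite('pics/s4.png',cv2.resize(c['frame'][110:260,140:300,::-1],None,fx=4,fy=4,interpolation=cv2.INTER_CUBIC))
E
```

```text
pos [0.6625 0.1064 0.0839] yaw -2.78 z [ 0.001  0.    -1.   ] offset [ 0.001  -0.0013  0.0239] turn 0.0012233495279998507 w 0.155 F [-0.2 -0.   4.9] g 24.2 t 8.025
[0.66463475 0.10703258 0.095     ]
```

View pics/s4.png

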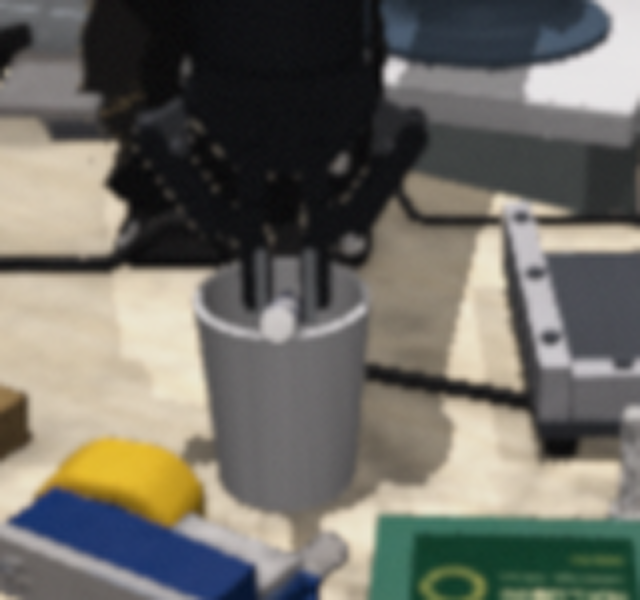

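>>> drive_tool:
  increments:
    - {"offset":[0,0,0.01],"turn":0,"gripper":0.05}
    - {"offset":[0,0,0.01],"turn":0,"gripper":0.05}
    - {"offset":[0,0,0.008],"turn":0,"gripper":0.05}
    - {"offset":[0,0,0],"turn":0,"gripper":0.05}

```text
t: 8.62
ee_pos: [0.6637, 0.1056, 0.0602]
ee_rot: [-0.562, 3.088, -0.001]
contact_force: [-5.6, -2.6, 23.2]
width: 0.154
gripper_force: 37.4
```

```bash
python3 - <<'E'
from h import *
go([.662,.1048,.06],.36)
c=manip.capture('side')
for r in manip.place_of('side','cup_rim')[:1]: print(at(c,r['centre'],.095))
for r in manip.regions_of('side','marker')[:1]: print(r['score'],cv2.boundingRect(r['pixels'].astype(np.uint8)))
p=manip.get_state()['ee_pos']
for th in (30,40,50): 
  t=np.radians(th);print(th,proj(c,p+np.array([0,0,.0])+.121*np.array([.936*np.cos(t),.352*np.cos(t),np.sin(t)])))
save(c,'s5.png')
E
```

```text
pos [0.6637 0.1056 0.0602] yaw -2.781 z [ 0.003 -0.    -1.   ] offset [ 0.0019 -0.0001  0.0002] turn 0.0002386662982765131 w 0.154 F [-5.6 -2.6 23.2] g 37.4 t 8.625
[0.67371998 0.11435706 0.095     ]
0.68 (188, 176, 44, 62)
30 [208.70301884 194.50818614]
40 [208.62466059 181.35123954]
50 [208.6411703  168.90820758]
```

```bash
python3 - <<'E'
import cv2
a=cv2.imread('pics/s5.png')[110:260,140:300];cv2.imwrite('pics/s5c.png',cv2.resize(a,None,fx=4,fy=4,interpolation=cv2.INTER_CUBIC))
E
```

```text
(no output)
```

View pics/s5c.png

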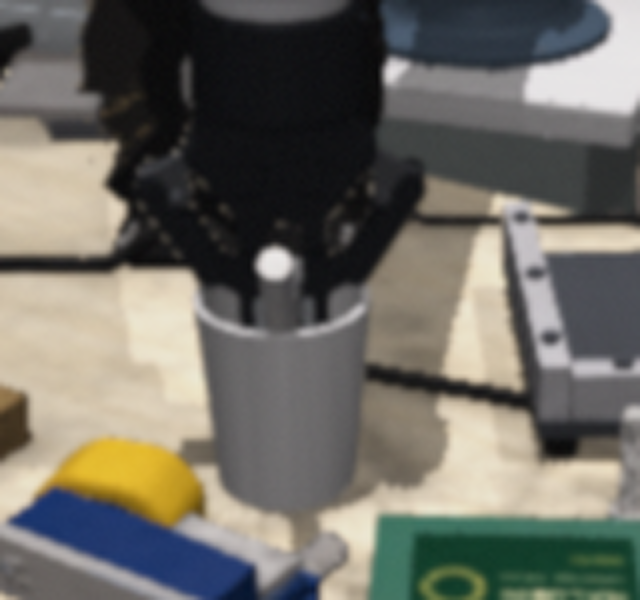

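>>> drive_tool:
  increments:
    - {"offset":[0,0,-0.01],"turn":0,"gripper":0.05}
    - {"offset":[0.003,0,-0.002],"turn":0,"gripper":0.05}
    - {"offset":[0,0,0],"turn":0,"gripper":0.05}

```text
t: 9.15
ee_pos: [0.6587, 0.1051, 0.0675]
ee_rot: [0.564, -3.089, -0.0]
contact_force: [0.7, -0.2, 0.9]
width: 0.158
gripper_force: 26.4
```

>>> drive_tool:
  increments:
    - {"offset":[0,0,0],"turn":0,"gripper":0.24}
    - {"offset":[0,0,0],"turn":0,"gripper":0.24}
    - {"offset":[0,0,0],"turn":0,"gripper":0.24}
    - {"offset":[0,0,0],"turn":0,"gripper":0.24}

```text
t: 9.65
ee_pos: [0.6593, 0.105, 0.0681]
ee_rot: [0.564, -3.09, 0.0]
contact_force: [1.2, -0.2, -1.1]
width: 0.239
gripper_force: 0.6
```

```bash
python3 - <<'E'
from h import *
go([.662,.1048,.06],.36)
c=manip.capture('side')
d=manip.capture('top')
cv2.imwrite('pics/s6.png',np.hstack([cv2.resize(x[:,:,::-1],(400,375),interpolation=cv2.INTER_CUBIC) for x in (c['frame'][110:260,140:300],d['frame'][100:250,200:360])]))
E
```

```text
pos [0.6593 0.105  0.0681] yaw -2.78 z [-0. -0. -1.] offset [-0.0025 -0.0012  0.0081] turn 0.001187256803834913 w 0.239 F [ 1.2 -0.2 -1.1] g 0.6 t 9.65
```

View pics/s6.png

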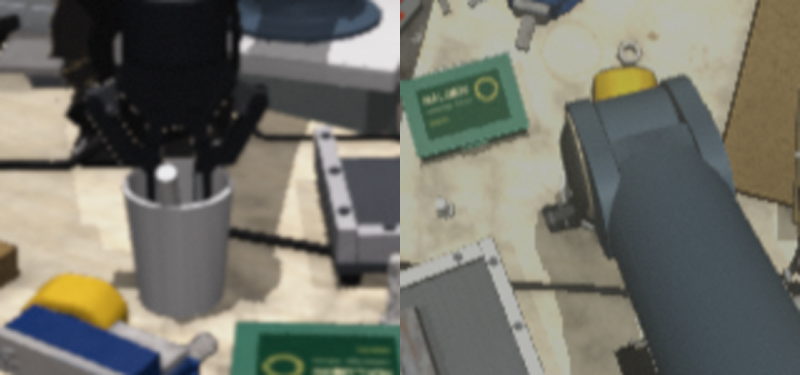

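>>> drive_tool:
  increments:
    - {"offset":[0,0,-0.01],"turn":0,"gripper":0.24}
    - {"offset":[0,0,-0.015],"turn":0,"gripper":0.26}
    - {"offset":[0,0,-0.02],"turn":0,"gripper":0.26}
    - {"offset":[0,0,-0.04],"turn":0,"gripper":0.3}
    - {"offset":[0,0,-0.05],"turn":0,"gripper":0.3}
    - {"offset":[0,0,-0.04],"turn":0,"gripper":0.5}

```text
t: 10.5
ee_pos: [0.6597, 0.1054, 0.2474]
ee_rot: [-0.564, 3.087, 0.001]
contact_force: [0.4, 0.7, -0.4]
width: 0.492
gripper_force: 0.0
```

```bash
python3 - <<'E'
from h import *
for cam in('side','top'):
  c=manip.capture(cam)
  for r in manip.regions_of(cam,'marker')[:2]: print(cam,round(r['score'],2),cv2.boundingRect(r['pixels'].astype(np.uint8)),r['pixels'].sum())
  for l,z in dict(cup=0,cup_rim=.095,tape_measure=0,bolt=0,parts_tin=0).items():
    for r in manip.place_of(cam,l)[:1]: print(l,round(r['score'],2),at(c,r['centre'],z))
  save(c,cam+'7.png')
  for l,z in dict(tube=.054,fence=.054,bed=.024).items():
    for r in manip.regions_of(cam,l)[:1]:
      b=cv2.minAreaRect(cv2.findNonZero(r['pixels'].astype(np.uint8)))
      print(l,round(r['score'],2),[at(c,p,z)[:2].round(4) for p in cv2.boxPoints(b)])
# jig-frame goal: tube centre grasp
go([.485,.284,.2],.36)
E
```

```text
side 0.57 (264, 160, 19, 56) 608
side 0.52 (203, 176, 10, 17) 136
cup 0.84 [0.6802285  0.10813092 0.        ]
cup_rim 0.85 [0.66862035 0.10806245 0.095     ]
bolt 0.67 [0.65595953 0.27414817 0.        ]
parts_tin 0.75 [0.77089906 0.25073356 0.        ]
tube 0.94 [array([0.4242, 0.2411]), array([0.3816, 0.2736]), array([0.5703, 0.3267]), array([0.6016, 0.2983])]
fence 0.77 [array([0.4683, 0.1435]), array([0.4464, 0.1617]), array([0.665 , 0.2457]), array([0.6801, 0.2303])]
bed 0.95 [array([0.452 , 0.1637]), array([0.3928, 0.2924]), array([0.6051, 0.3278]), array([0.6506, 0.2217])]
cup 0.63 [0.67322773 0.10224048 0.        ]
cup_rim 0.54 [0.67169534 0.11209412 0.095     ]
bolt 0.46 [0.66349105 0.257431   0.        ]
parts_tin 0.66 [0.7692236  0.25405172 0.        ]
tube 0.85 [array([0.5512, 0.3272]), array([0.563 , 0.2919]), array([0.4121, 0.2394]), array([0.4008, 0.2743])]
fence 0.94 [array([0.627 , 0.2341]), array([0.6334, 0.2179]), array([0.457 , 0.1482]), array([0.4508, 0.1643])]
bed 0.68 [array([0.5689, 0.3475]), array([0.6173, 0.2273]), array([0.4498, 0.1594]), array([0.4034, 0.2781])]
pos [0.6594 0.1052 0.2433] yaw -2.78 z [ 0.  0. -1.] offset [0.0999 0.2289 0.0433] turn 0.00124360389095024 w 0.501 F [-0.3 -0.7  0.3] g 0.0 t 11.5
```

>>> drive_tool:
  increments:
    - {"offset":[0,0.03,0],"turn":0,"gripper":0.6}
    - {"offset":[0,0.045,0],"turn":0,"gripper":0.6}
    - {"offset":[0.01,0.05,0],"turn":0,"gripper":0.6}
    - {"offset":[0.02,0.045,0],"turn":0,"gripper":0.6}
    - {"offset":[0.035,0.04,0],"turn":0,"gripper":0.6}
    - {"offset":[0.035,0.022,0],"turn":0.025,"gripper":0.6}
    - {"offset":[0.004,0,0.04],"turn":0,"gripper":0.6}
    - {"offset":[0,0,0.05],"turn":0,"gripper":0.6}

```text
t: 12.5
ee_pos: [0.4804, 0.2865, 0.1541]
ee_rot: [-0.527, 3.093, 0.003]
contact_force: [1.0, -0.7, -0.2]
width: 0.602
gripper_force: 0.0
```

>>> drive_tool:
  increments:
    - {"offset":[0,0,0.05],"turn":0,"gripper":0.6}
    - {"offset":[0,0,0],"turn":0,"gripper":0.6}
    - {"offset":[0,0,0],"turn":0,"gripper":0.6}

```text
t: 12.88
ee_pos: [0.4812, 0.2863, 0.105]
ee_rot: [-0.525, 3.095, 0.002]
contact_force: [0.8, -0.1, 0.4]
width: 0.6
gripper_force: 0.0
```

```bash
python3 - <<'E'
from h import *
go([.4805,.2858,.037],.337)
for cam in ('side','top'):
  c=manip.capture(cam)
  for r in manip.place_of(cam,'tube')[:1]: print(cam,r['score'],at(c,r['centre'],.024))
c=manip.capture('side');save(c,'s8.png')
E
```

```text
pos [0.4812 0.2863 0.105 ] yaw -2.805 z [ 0.002  0.002 -1.   ] offset [ 0.001  -0.0003  0.068 ] turn -0.0008777396803463233 w 0.6 F [ 0.8 -0.1  0.4] g 0.0 t 12.875
side 0.79 [0.4818874 0.2880063 0.024    ]
top 0.86 [0.48413924 0.2877739  0.024     ]
```

>>> drive_tool:
  increments:
    - {"offset":[0,0,0.035],"turn":0,"gripper":0.6}
    - {"offset":[0,0,0.025],"turn":0,"gripper":0.6}
    - {"offset":[0,0,0.008],"turn":0,"gripper":0.6}
    - {"offset":[0,0,0],"turn":0,"gripper":0.2}
    - {"offset":[0,0,0],"turn":0,"gripper":0.2}
    - {"offset":[0,0,0],"turn":0,"gripper":0.2}
    - {"offset":[0,0,0],"turn":0,"gripper":0.2}
  force: 50

```text
t: 14.0
ee_pos: [0.4805, 0.2858, 0.0362]
ee_rot: [-0.525, 3.096, 0.001]
contact_force: [-1.2, -0.7, 4.0]
width: 0.345
gripper_force: 50.7
```

```bash
python3 - <<'E'
from h import *
O=np.array([.519,.2492]);jx=np.array([.368,-.930]);jy=np.array([.930,.368])
p=O+.018*jx+(-.001)*jy
go([*p,.036],.377)
d=manip.get_state()['ee_pos'][:2]-O;print('jig',d@jx,d@jy)
E
```

```text
pos [0.4805 0.2858 0.0362] yaw -2.805 z [ 0.001  0.001 -1.   ] offset [-0.024  -0.0653  0.0002] turn -0.040822083004210974 w 0.345 F [-1.2 -0.7  4. ] g 50.7 t 14.0
jig -0.04823839705282038 -0.02230702875679279
```

>>> drive_tool:
  increments:
    - {"offset":[0,-0.01,-0.002],"turn":-0.041,"gripper":0.2}
    - {"offset":[-0.004,-0.02,0],"turn":0,"gripper":0.2}
    - {"offset":[-0.005,-0.02,0],"turn":0,"gripper":0.2}
    - {"offset":[-0.005,-0.016,0.001],"turn":0,"gripper":0.2}
    - {"offset":[-0.004,0,0],"turn":0,"gripper":0.2}
    - {"offset":[-0.004,0,0],"turn":0,"gripper":0.2}

```text
t: 14.75
ee_pos: [0.5245, 0.2327, 0.0362]
ee_rot: [0.589, -3.086, -0.001]
contact_force: [0.3, 0.1, -1.9]
width: 0.34
gripper_force: 50.2
```

>>> drive_tool:
  increments:
    - {"offset":[-0.003,0,0],"turn":0,"gripper":0.2}
    - {"offset":[0,0,0],"turn":0,"gripper":0.2}

```text
t: 15.0
ee_pos: [0.525, 0.2332, 0.0362]
ee_rot: [0.589, -3.081, 0.002]
contact_force: [-5.3, -3.1, 3.3]
width: 0.338
gripper_force: 51.0
```

```bash
cat >> h.py <<'E'
O=np.array([.519,.2492]);jx=np.array([.368,-.930]);jy=np.array([.930,.368])
def jig():
    s=manip.get_state();d=s['ee_pos'][:2]-O;f=s['contact_force']
    print('jig mm',(d@jx*1e3).round(1),(d@jy*1e3).round(1),'F jig',(f[:2]@jx).round(1),(f[:2]@jy).round(1),f[2].round(1))
def see(cams=('top','side')):
  for cam in cams:
    c=manip.capture(cam)
    for r in manip.place_of(cam,'tube')[:1]:
        d=at(c,r['centre'],.024)[:2]-O;print(cam,'tube org',(d@jx*1e3).round(1),(d@jy*1e3).round(1))
    for r in manip.regions_of(cam,'tube')[:1]:
      b=cv2.minAreaRect(cv2.findNonZero(r['pixels'].astype(np.uint8)))
      q=np.array([at(c,p,.054)[:2]-O for p in cv2.boxPoints(b)]);print((q@np.c_[jx,jy]*1e3).round(1).tolist())
E
python3 - <<'E'
from h import *
go([.5,.25,.036],.377);jig();see()
E
```

```text
pos [0.525  0.2332 0.0362] yaw -2.764 z [-0.004 -0.002 -1.   ] offset [0.017  0.0248 0.0002] turn 0.0009444420408142307 w 0.338 F [-5.3 -3.1  3.3] g 51.0 t 15.0
jig mm 17.1 -0.3 F jig 1.0 -6.0 3.3
top tube org 86.1 223.7
[[169.4, 152.4], [243.9, 123.1], [212.5, 46.2], [138.7, 75.4]]
side tube org 14.0 6.3
[[43.3, -58.8], [2.2, -87.3], [6.0, 81.3], [41.0, 101.5]]
```

>>> drive_tool:
  increments:
    - {"offset":[0,0,0],"turn":0,"gripper":0.42}
    - {"offset":[0,0,0],"turn":0,"gripper":0.42}
    - {"offset":[0,0,-0.02],"turn":0,"gripper":0.42}
    - {"offset":[0,0,-0.04],"turn":0,"gripper":0.42}
    - {"offset":[0.003,0.042,0],"turn":0,"gripper":0.0}
    - {"offset":[0,0,0],"turn":0,"gripper":0.0}
    - {"offset":[0,0,0],"turn":0,"gripper":0.0}
    - {"offset":[0,0,0],"turn":0,"gripper":0.0}

```text
t: 16.3
ee_pos: [0.5094, 0.2701, 0.096]
ee_rot: [0.587, -3.086, 0.001]
contact_force: [-1.0, -0.5, 0.1]
width: 0.003
gripper_force: 0.0
```

```bash
python3 - <<'E'
from h import *
go([.5,.25,.036],.377);jig();see()
E
```

```text
pos [0.5094 0.2701 0.096 ] yaw -2.766 z [-0.    -0.001 -1.   ] offset [ 0.0161 -0.0152  0.06  ] turn -0.0011762525728169493 w 0.003 F [-1.  -0.5  0.1] g 0.0 t 16.3
jig mm -23.0 -1.2 F jig 0.1 -1.1 0.1
top tube org 14.6 3.4
[[0.9, 82.8], [36.8, 82.6], [36.7, -81.5], [1.4, -81.0]]
side tube org 14.0 -4.0
[[45.3, -67.0], [3.7, -99.6], [4.4, 83.7], [39.5, 106.3]]
```

>>> drive_tool:
  increments:
    - {"offset":[0,0,0.035],"turn":0,"gripper":0}
    - {"offset":[0,0,0.024],"turn":0,"gripper":0}
    - {"offset":[0,-0.008,0],"turn":0,"gripper":0}
    - {"offset":[0,-0.008,0],"turn":0,"gripper":0}
    - {"offset":[0,-0.006,0],"turn":0,"gripper":0}
    - {"offset":[0,-0.004,0],"turn":0,"gripper":0}
    - {"offset":[0,-0.003,0],"turn":0,"gripper":0}

```text
t: 17.48
ee_pos: [0.5202, 0.2444, 0.0381]
ee_rot: [-0.589, 3.084, 0.001]
contact_force: [-0.2, 0.4, 0.5]
width: -0.006
gripper_force: 0.6
```

```bash
python3 - <<'E'
from h import *
go([.5,.25,.036],.377);jig();see()
E
```

```text
pos [0.5202 0.2444 0.0381] yaw -2.764 z [ 0.001  0.001 -1.   ] offset [0.0167 0.0126 0.002 ] turn 0.00019612380452738165 w -0.006 F [-0.2  0.4  0.5] g 0.6 t 17.475
jig mm 4.9 -0.6 F jig -0.4 -0.0 0.5
top tube org 33.0 1.4
[[19.7, 79.9], [49.8, 80.1], [50.9, -48.2], [21.2, -48.2]]
side tube org 37.1 8.0
[[60.1, -66.2], [20.0, -94.5], [21.2, 80.6], [55.2, 100.5]]
```

>>> drive_tool:
  increments:
    - {"offset":[0,-0.003,0],"turn":0,"gripper":0}
    - {"offset":[0,-0.003,0],"turn":0,"gripper":0}
    - {"offset":[0,-0.003,0],"turn":0,"gripper":0}
    - {"offset":[0,0,0],"turn":0,"gripper":0}

```text
t: 18.27
ee_pos: [0.5216, 0.2391, 0.0373]
ee_rot: [0.592, -3.085, -0.007]
contact_force: [-3.4, 7.4, -1.4]
width: -0.004
gripper_force: 3.7
```

```bash
python3 - <<'E'
from h import *
jig();see()
E
```

```text
jig mm 10.3 -1.3 F jig -8.1 -0.5 -1.4
top tube org 38.1 5.8
[[28.6, 80.4], [55.0, 79.0], [52.8, 35.6], [26.6, 37.1]]
side tube org 41.8 -2.5
[[55.6, -74.8], [21.9, -93.6], [27.9, 79.0], [56.5, 92.1]]
```

>>> drive_tool:
  increments:
    - {"offset":[0,0.012,0],"turn":0,"gripper":0}
    - {"offset":[0,0,-0.025],"turn":0,"gripper":0}
    - {"offset":[0,0,-0.03],"turn":0,"gripper":0}
    - {"offset":[0.008,-0.014,0],"turn":0,"gripper":0}
    - {"offset":[0,-0.018,0],"turn":0,"gripper":0}
    - {"offset":[0,0,0],"turn":0,"gripper":0}

```text
t: 19.32
ee_pos: [0.5232, 0.211, 0.0912]
ee_rot: [0.582, -3.085, 0.003]
contact_force: [0.5, -0.2, 0.2]
width: -0.0
gripper_force: 0.0
```

```bash
python3 - <<'E'
from h import *
go([.5,.25,.062],.377);jig();see()
E
```

```text
pos [0.5232 0.211  0.0912] yaw -2.769 z [-0.001 -0.002 -1.   ] offset [0.0074 0.0448 0.0292] turn -0.00429474853307088 w -0.0 F [ 0.5 -0.2  0.2] g 0.0 t 19.325
jig mm 37.1 -10.1 F jig 0.4 0.4 0.2
[[32.8, 84.2], [56.4, 74.9], [47.2, 51.2], [23.7, 60.5]]
side tube org 36.3 5.4
[[54.9, -75.3], [21.3, -93.3], [28.1, 80.2], [56.6, 92.8]]
```

>>> drive_tool:
  increments:
    - {"offset":[0,0.003,0.02],"turn":0,"gripper":0}
    - {"offset":[0,0,0.009],"turn":0,"gripper":0}
    - {"offset":[0,0,0.004],"turn":0,"gripper":0}
    - {"offset":[0,0,0],"turn":0,"gripper":0}

```text
t: 20.12
ee_pos: [0.5212, 0.2176, 0.062]
ee_rot: [0.59, -3.085, 0.0]
contact_force: [-7.0, -2.3, 21.9]
width: 0.002
gripper_force: 10.6
```

```bash
python3 - <<'E'
from h import *
go([.5,.25,.062],.377);jig()
E
```

```text
pos [0.5212 0.2176 0.062 ] yaw -2.764 z [-0.001 -0.    -1.   ] offset [0.0078 0.0379 0.    ] turn 0.0007558458207048702 w 0.002 F [-7.  -2.3 21.9] g 10.6 t 20.125
jig mm 30.2 -9.6 F jig -0.4 -7.3 21.9
```

>>> drive_tool:
  increments:
    - {"offset":[-0.002,0,0],"turn":0,"gripper":0}
    - {"offset":[-0.002,0,0],"turn":0,"gripper":0}
    - {"offset":[0,0,0],"turn":0,"gripper":0}

```text
t: 20.5
ee_pos: [0.5214, 0.2177, 0.062]
ee_rot: [0.588, -3.077, 0.004]
contact_force: [-15.1, -5.3, 29.6]
width: -0.004
gripper_force: 15.1
```

```bash
python3 - <<'E'
from h import *
jig()
E
```

```text
jig mm 30.2 -9.4 F jig -0.6 -16.0 29.6
```

>>> drive_tool:
  increments:
    - {"offset":[0.001,-0.002,0],"turn":0,"gripper":0}
    - {"offset":[0.001,-0.002,0],"turn":0,"gripper":0}
    - {"offset":[0.0005,0,0],"turn":0,"gripper":0}
    - {"offset":[0,0,0],"turn":0,"gripper":0}

```text
t: 21.0
ee_pos: [0.5213, 0.2175, 0.062]
ee_rot: [0.593, -3.081, -0.005]
contact_force: [-13.4, 2.4, 23.3]
width: -0.005
gripper_force: 11.8
```

```bash
python3 - <<'E'
from h import *
jig()
E
```

```text
jig mm 30.4 -9.5 F jig -7.1 -11.6 23.3
```

>>> drive_tool:
  increments:
    - {"offset":[0.0015,-0.0015,0.001],"turn":0,"gripper":0}
    - {"offset":[0.0015,-0.0015,0.001],"turn":0,"gripper":0}
    - {"offset":[0,-0.001,0],"turn":0,"gripper":0}
    - {"offset":[0,0,0],"turn":0,"gripper":0}
    - {"offset":[0,0,0],"turn":0,"gripper":0}

```text
t: 21.62
ee_pos: [0.5213, 0.2173, 0.062]
ee_rot: [-0.596, 3.083, 0.014]
contact_force: [-14.9, 8.8, 29.4]
width: -0.002
gripper_force: 15.1
```

```bash
python3 - <<'E'
from h import *
jig()
E
```

```text
jig mm 30.6 -9.6 F jig -13.6 -10.7 29.4
```

>>> drive_tool:
  increments:
    - {"offset":[0.0015,0,0.001],"turn":0,"gripper":0}
    - {"offset":[0.0015,-0.001,0.0005],"turn":0,"gripper":0}
    - {"offset":[0,0,0],"turn":0,"gripper":0}
    - {"offset":[0,0,0],"turn":0,"gripper":0}
    - {"offset":[0,0,0],"turn":0,"gripper":0}

```text
t: 22.25
ee_pos: [0.5212, 0.2172, 0.0619]
ee_rot: [-0.596, 3.077, 0.018]
contact_force: [-11.6, 12.1, 33.7]
width: 0.002
gripper_force: 16.9
```

```bash
python3 - <<'E'
from h import *
jig();see()
c=manip.capture('side');jig()
a=c['frame'][60:270,170:390,::-1];cv2.imwrite('pics/fin.png',cv2.resize(a,None,fx=2.8,fy=2.8,interpolation=cv2.INTER_CUBIC))
E
```

```text
jig mm 30.6 -9.7 F jig -15.5 -6.3 33.7
side tube org 38.4 3.5
[[59.5, -71.5], [22.2, -97.9], [23.0, 76.9], [54.7, 95.6]]
jig mm 30.6 -9.7 F jig -15.0 -6.9 33.4
```

View pics/fin.png

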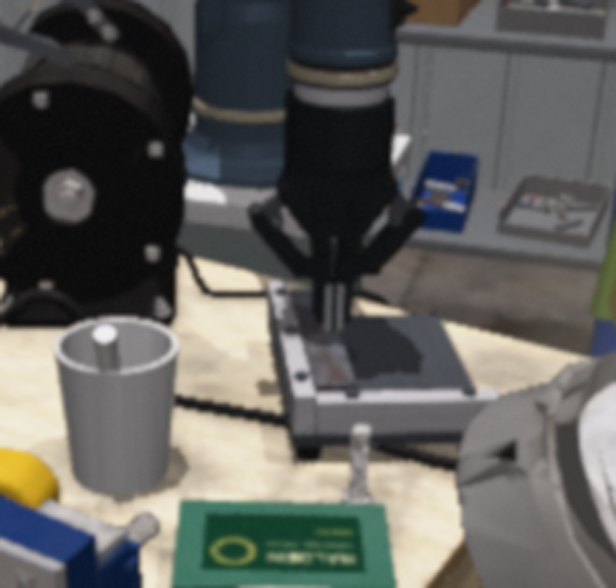

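The picture shows the marker standing in the cup (105, 345), and the offcut (about 325, 365) flush with the fence and stop with the fingers pressing on it. The push is steady at about 33 N down and 15 N toward the fence.

```bash
python3 -c "
from bench import manip
print(manip.finish_job())"
```

```text
the job is handed in; nothing more can be done
None
```

Job handed in at about 22 s: the marker stands in the upright cup, and the offcut is held against the end stop and fence by a steady diagonal push, about 33 N down and 15 N toward the fence. No verdict came back.

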